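# Change the water dispenser's filter cartridges

### The job

Change the filter cartridges of the white water dispenser: pull every spent cartridge (brown band) off its port and stack the spent ones in one straight upright column on the teak board, and push every new cartridge (blue band) fully home on a port of its own; if a port is left over it stays empty. Once all the new ones are home, prime the dispenser with two full strokes of its pump head, letting it spring right up after each. The casings are thin, so grip them lightly (no more than 80 N from both fingers together), and leave the mortar, the bowl and the scoop where they are.

Things in the scene. Friction and masses are not known exactly. Their poses are not given: they have to be found in the camera images.
- new0: NEW filter cartridge: white cylinder 60 mm diameter (57 in its lowest 27 mm), 70 mm tall, about 0.2 kg, blue band and blue disc on its flat top. Origin: centre of its underside, z up. Underside has a bore 27 mm wide, 30 mm deep. Thin casing: grip its upper 40 mm with about 20 N a pad (limit 80 N, both pads added). Starts upright on the counter; None if absent (2 or 3 of the three are there)
- new1: NEW filter cartridge: white cylinder 60 mm diameter (57 in its lowest 27 mm), 70 mm tall, about 0.2 kg, blue band and blue disc on its flat top. Origin: centre of its underside, z up. Underside has a bore 27 mm wide, 30 mm deep. Thin casing: grip its upper 40 mm with about 20 N a pad (limit 80 N, both pads added). Starts upright on the counter; None if absent (2 or 3 of the three are there)
- new2: NEW filter cartridge: white cylinder 60 mm diameter (57 in its lowest 27 mm), 70 mm tall, about 0.2 kg, blue band and blue disc on its flat top. Origin: centre of its underside, z up. Underside has a bore 27 mm wide, 30 mm deep. Thin casing: grip its upper 40 mm with about 20 N a pad (limit 80 N, both pads added). Starts upright on the counter; None if absent (2 or 3 of the three are there)
- old0: SPENT filter cartridge: white cylinder 60 mm diameter (57 in its lowest 27 mm), 70 mm tall, about 0.2 kg, brown band and brown disc on its flat top. Origin: centre of its underside, z up. Underside has a bore 27 mm wide, 30 mm deep. Thin casing: grip its upper 40 mm with about 20 N a pad (limit 80 N, both pads added). Starts fully home on a port; None if absent (2 or 3 of the three are there)
- old1: SPENT filter cartridge: white cylinder 60 mm diameter (57 in its lowest 27 mm), 70 mm tall, about 0.2 kg, brown band and brown disc on its flat top. Origin: centre of its underside, z up. Underside has a bore 27 mm wide, 30 mm deep. Thin casing: grip its upper 40 mm with about 20 N a pad (limit 80 N, both pads added). Starts fully home on a port; None if absent (2 or 3 of the three are there)
- old2: SPENT filter cartridge: white cylinder 60 mm diameter (57 in its lowest 27 mm), 70 mm tall, about 0.2 kg, brown band and brown disc on its flat top. Origin: centre of its underside, z up. Underside has a bore 27 mm wide, 30 mm deep. Thin casing: grip its upper 40 mm with about 20 N a pad (limit 80 N, both pads added). Starts fully home on a port; None if absent (2 or 3 of the three are there)
- dispenser: white water dispenser, fixed: manifold box 100 mm deep (x), 330 mm wide (y), flat top 110 mm above the counter; three ports in a row along y, 100 mm apart; a nose 85 mm wide to the front (-x) carries the pump head, with spout and low drip tray reaching 175 mm to the front. Origin: on the counter under the middle port; x to the back, z up
- port0 (a point): left-hand (+y) port: upright steel spigot 24.5 mm in diameter, 26 mm tall, its top 7 mm tapering to 15 mm, on a round grey seat. Point: centre of the seat, at the spigot's foot, 116 mm above the counter; axes as the dispenser's. A cartridge fully home rests on the seat, its origin here, with 1.25 mm play all round; it pulls straight up and off
- port1 (a point): middle port: upright steel spigot 24.5 mm in diameter, 26 mm tall, its top 7 mm tapering to 15 mm, on a round grey seat. Point: centre of the seat, at the spigot's foot, 116 mm above the counter; axes as the dispenser's. A cartridge fully home rests on the seat, its origin here, with 1.25 mm play all round; it pulls straight up and off
- port2 (a point): right-hand (-y) port: upright steel spigot 24.5 mm in diameter, 26 mm tall, its top 7 mm tapering to 15 mm, on a round grey seat. Point: centre of the seat, at the spigot's foot, 116 mm above the counter; axes as the dispenser's. A cartridge fully home rests on the seat, its origin here, with 1.25 mm play all round; it pulls straight up and off
- pump (a joint): the springy pump head of the dispenser: 0 = up (at rest), 0.012 m = pressed fully down. Its spring needs about 2 N to start and 6 N at full press, and it springs back by itself.
- pump_top (a point): centre of the flat top of the red round pump head (44 mm diameter), 138 mm above the counter when up, 90 mm in front (-x) of the middle port; pressed straight down
- board: square teak board fixed on the counter, 130 x 130 mm, 20 mm thick; origin at the centre of its underside. The spent cartridges are stacked on it.
- mortar: bystander: grey granite mortar, 140 mm diameter, 95 mm tall, with a pale wooden pestle leaning in it (up to 165 mm high, leaning to the mortar's -y side); origin at the centre of its underside. Leave it alone.
- bowl: bystander: terracotta bowl, 110 mm diameter, 50 mm tall; origin at the centre of its underside. Leave it alone.
- scoop: bystander: green plastic scoop, 75 x 55 x 30 mm with an 85 mm handle to its -x; origin under the middle of its box. Leave it alone.
Mind the look-alikes: they are no part of the job. Leave any yellow look-alike of the old2 alone. What is shaped like the new0 but yellow is not meant.

How it is judged:
By the outcome, as a careful person would: the job done as asked, in the order asked, and still so for the second after the job is handed in, with the robot touching nothing.
Of old0, old1, old2 only 2 to 3 are there at a start; the rules pass over those that are not, and their reading is None.
Of new0, new1, new2 only 2 to 3 are there at a start; the rules pass over those that are not, and their reading is None.
At some moment in a run one of new0, new1, new2 may be knocked a few centimetres aside while the robot is not near it.
It also fails if it takes over 210 s, if anything falls off the work surface, if the arm or the gripper's body presses on something with over 40 N, if the wrist force passes 120 N, or if a joint passes its speed limit or range.

### The arm

A 7-joint arm with a two-finger parallel gripper is mounted at the origin on the work surface. World frame = base frame: x ahead of the robot, y to its left, z up, the work surface at z = 0. Lengths are in m, angles in rad, forces in N, time in s.
With the tool pointing down it reaches from about 0.4 to 0.75 m from the base axis. Payload 19.5 kg.
Tool frame: the origin (TCP) lies at the very end of the fingers, on their centre line; the grasp point (between the pads) lies 19 mm behind it; z points along the fingers, y is the line along which they close (so a half turn about z gives the same grasp; the last joint's range is limited). The gripper opens to 85 mm and grips with 20 to 120 N. Pads are 22 mm wide; open, the fingers measure 114 mm over their backs; the gripper's body (76 mm by 85 mm) begins 54 mm behind the grasp point. The pads swing forward as they close: fully open they stand 13 mm farther back than shut.
Start: joints at [1.083, 0.707, -0.028, 1.485, 0.022, 0.951, -0.075], TCP at [0.248, -0.519, 0.231] pointing down, gripper open.
Joint ranges: [-2.71, 2.71], [-0.32, 2.16], [-1.57, 1.52], [0, 2.45], [-1.46, 4.6], [0, 2.02], [-2.83, 2.83]. Speed limits (rad/s): [1.89, 1.89, 2.57, 2.57, 3.01, 3.01, 3.01].

### API

Orientations are given as a rotation vector (axis times angle).
In Python, from rig import sensors, grab_frame, ticket gives the robot as it stands. The module is installed in compiled form; this text tells all that it offers.
- The arm moves only by the shell command python3 -m creep 'ROWS' [FORCE]. ROWS is JSON, one flat list of numbers, 5 for each row, row after row: the shift along the tool's x, y, z in m, then the turn about the tool's z in rad, then the opening, from 0 (shut) to 1 (fully open). A call has 1 to 12 rows; each row is the pose to reach, as a shift and turn from the pose commanded when the call began, along the tool's axes at that moment; what a row does not reach only later rows make up. A row lasts 1/8 s, in which the tool goes at most 62.5 mm and 10.7 degrees, less where a joint would pass 70% of its speed; a pose out of reach is approached as far as the arm can. A call with a gripper value outside its range is refused whole. The fingers move at their own pace and stop on an object; FORCE is the grip in N (left out, the last holds). Time passes only in rows, so rows that repeat a pose let the fingers close. It gives the time, the measured TCP pose, the force, the opening and the grip force at its end, in the units of the state.
- sensors.observe(): the state, without advancing time (a new reading comes with each control period).
- grab_frame(name): name is "scene" or "top" or "wrist"; returns a dict with "img" (400x640x3 uint8, blue, green, red), "mtx" (3x3 intrinsics, pixels), "k1" (the pictures are not rectified: a ray, as slopes to the right and down, at radius r is drawn at 1 + k1 r^2 times it, then the intrinsics apply), "cam_to_world" (4x4, takes a point from camera to world coordinates); the wrist camera has in their place "hand_eye" (4x4, takes a point from camera to tool coordinates, whose origin is the TCP and whose axes are the flange's). Camera axes: x right, y up, looking along -z (the intrinsics and any distortion apply to the point x, -y, -z); pixel columns grow to the right and rows downward; lengths in m; the calibration is good to about 2 mm. A picture is of the moment at which its call begins: read the wrist's pose just before it. There is no depth.
- ticket.sign_off(): hands the job in; it is judged then, once.
The state is a dict: "time": time; "joints": joint angles; "joint_vel": joint speeds; "joint_efforts": joint torques, N m; "ee_pos": TCP position; "eef_rot": TCP orientation; "contact_force": force on the tool from outside, world axes, zero at the start; "moment": the same for the moment, N m; "opening": finger opening in m; "grip_force": force on a finger pad.
Only numpy, scipy, OpenCV 4.12 (cv2) and the standard library are available. Lean on these libraries where they do the work, as an engineer would, in place of code of your own. Each camera call takes 0.05 s, during which the arm holds its last target. There are 200 camera calls.

## Working session

There is one attempt and no reset: what is moved stays moved. The work goes in short steps, Python scripts to look and compute and a shell command to move; the robot and the scene stay as the last step left them, time stands still between calls to the robot, and variables do not carry over. Pictures are saved under pics/ and viewed, at most 14 in all, crops included, and the job is handed in when it is done.

```bash
mkdir -p pics; python3 - <<'E'
from rig import sensors, grab_frame
import cv2,numpy as np
s=sensors.observe(); print({k:np.round(v,3) for k,v in s.items()})
for n in ("top","scene"):
    f=grab_frame(n); cv2.imwrite(f"pics/{n}0.png",f["img"]); print(n,f["mtx"],f["k1"],np.round(f["cam_to_world"],4))
f=grab_frame("wrist");print(f["mtx"],f["k1"],np.round(f["hand_eye"],4))
E
```

```text
{'time': np.float64(0.0), 'joints': array([ 1.083,  0.707, -0.028,  1.485,  0.022,  0.951, -0.075]), 'joint_vel': array([ 0.   ,  0.001, -0.001,  0.   , -0.002, -0.   ,  0.001]), 'joint_efforts': array([-2.0000e-03, -8.8323e+01,  1.2330e+00, -2.3617e+01,  1.7000e-02,
        6.0000e-03,  0.0000e+00]), 'ee_pos': array([ 0.248, -0.519,  0.231]), 'eef_rot': array([-3.063, -0.694,  0.   ]), 'contact_force': array([ 0.786,  0.229, -0.261]), 'moment': array([ 0.004, -0.055,  0.022]), 'grip_force': np.float64(0.0), 'opening': np.float64(0.085)}
top [[491.24924373   0.         326.08751184]
 [  0.         491.24924373 199.06643353]
 [  0.           0.           1.        ]] -0.012240584272676054 [[ 0.002   0.9974 -0.0727  0.4242]
 [-0.9999  0.0031  0.015   0.0427]
 [ 0.0152  0.0727  0.9972  1.4298]
 [ 0.      0.      0.      1.    ]]
scene [[385.33144133   0.         323.13006606]
 [  0.         385.33144133 199.57131344]
 [  0.           0.           1.        ]] -0.013635154700526977 [[ 0.5075 -0.5011  0.7009  1.2069]
 [ 0.8615  0.3086 -0.4032 -0.3807]
 [-0.0143  0.8085  0.5883  0.6927]
 [ 0.      0.      0.      1.    ]]
[[321.59216058   0.         318.1036082 ]
 [  0.         321.59216058 200.826864  ]
 [  0.           0.           1.        ]] -0.052650695535382826 [[ 4.000e-04  9.589e-01  2.838e-01  7.300e-02]
 [ 1.000e+00 -4.000e-04 -2.000e-04 -1.000e-04]
 [-0.000e+00  2.838e-01 -9.589e-01 -1.425e-01]
 [ 0.000e+00  0.000e+00  0.000e+00  1.000e+00]]
```

View pics/top0.png

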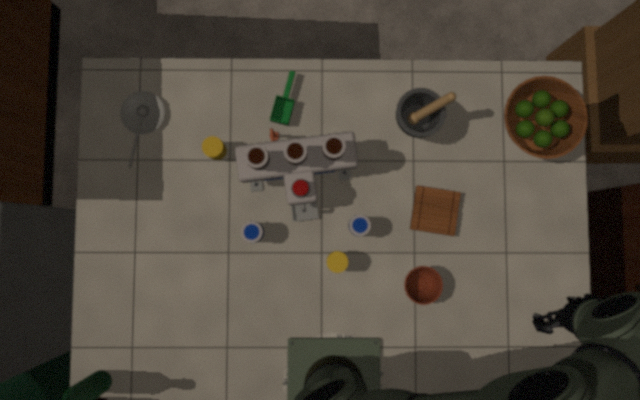

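View pics/scene0.png

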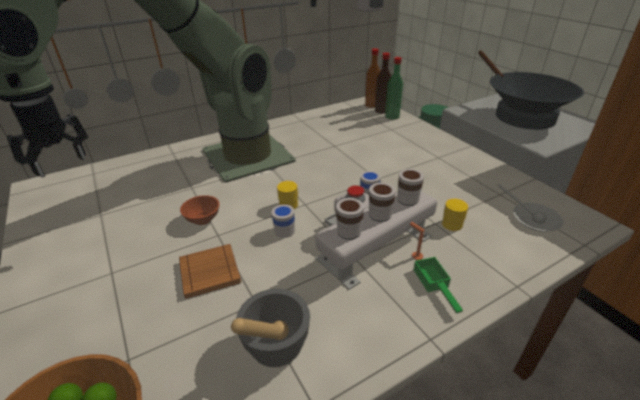

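The top view shows the three spent cartridges on the dispenser, at (257,156), (295,151) and (334,146). Two new ones are at (252,232) and (360,226), with yellow decoys at (213,147) and (338,262). The board is at (436,210), the pump at (301,188), the bowl at (423,285), the mortar at (421,112) and the scoop at (285,108). The scene view also shows 3 spent and 2 new.

```bash
cat > h.py <<'E'
from rig import sensors, grab_frame
import cv2,numpy as np
from scipy.spatial.transform import Rotation as R
HSV={'blue':((100,110,50),(130,255,255)),'brown':((0,60,10),(18,255,95)),'red':((172,130,80),(180,255,255)),'yellow':((20,120,90),(32,255,255)),'teak':((5,90,60),(20,220,200))}
def frame(n):
    s=sensors.observe(); f=grab_frame(n)
    if n=="wrist":
        T=np.eye(4);T[:3,:3]=R.from_rotvec(s["eef_rot"]).as_matrix();T[:3,3]=s["ee_pos"]
        f["cam_to_world"]=T@f["hand_eye"]
    return f
def ray(f,uv):
    d=np.array([-f["k1"] if 0 else f["k1"],0,0,0,0],float)
    p=cv2.undistortPoints(np.array([[uv]],float),f["mtx"],d)[0,0]
    C=f["cam_to_world"]; return C[:3,3],C[:3,:3]@np.array([p[0],-p[1],-1])
def onplane(f,uv,z):
    o,d=ray(f,uv); return o+d*(z-o[2])/d[2]
def tri(f1,u1,f2,u2):
    o,d=ray(f1,u1);p,e=ray(f2,u2)
    t=np.linalg.lstsq(np.c_[d,-e],p-o,rcond=None)[0]
    a=o+t[0]*d;b=p+t[1]*e; return (a+b)/2,np.linalg.norm(a-b)
def project(f,P):
    C=f["cam_to_world"];q=C[:3,:3].T@(np.array(P)-C[:3,3]);q=q*[1,-1,-1]
    return cv2.projectPoints(q[None],np.zeros(3),np.zeros(3),f["mtx"],np.array([f["k1"],0,0,0,0]))[0][0,0]
def blobs(f,col,amin=60):
    hsv=cv2.cvtColor(f["img"],cv2.COLOR_BGR2HSV);m=cv2.inRange(hsv,*map(np.array,HSV[col]))
    if col=='red': m|=cv2.inRange(hsv,np.array((0,150,90)),np.array((4,255,255)))
    n,l,st,c=cv2.connectedComponentsWithStats(m)
    return [(c[i].round(1),st[i][:5]) for i in range(1,n) if st[i][4]>=amin]
E
python3 - <<'E'
from h import *
np.set_printoptions(precision=4,suppress=True)
t=frame("top");s=frame("scene")
for c,z in (('blue',.07),('brown',.186),('red',.138),('yellow',.07),('teak',.02)):
    for b,st in blobs(t,c): print('top',c,b,st,onplane(t,b,z)[:2])
    for b,st in blobs(s,c): print('scene',c,b,st,onplane(s,b,z)[:2])
hs=cv2.cvtColor(t["img"],cv2.COLOR_BGR2HSV)
for u in ((257,157),(295,152),(334,147),(301,188),(436,195),(253,232)):print(u,hs[u[1],u[0]])
E
```

```text
top blue [359.6 224.8] [353 218  14  14 150] [ 0.4522 -0.0706]
top blue [251.1 231.6] [245 225  14  14 153] [0.4328 0.2289]
scene blue [370.1 175.5] [364 173  13   6  63] [0.4332 0.2281]
scene blue [282.5 210.7] [276 207  14   9  97] [ 0.4517 -0.071 ]
top brown [23.4 98.5] [   0    0   54  207 9514] [0.7713 0.8015]
top brown [592.9  91.8] [  502     0   138   170 11804] [ 0.7981 -0.6727]
top brown [426.7 111.2] [406  95  50  30 241] [ 0.7433 -0.2354]
top brown [536.7 121.4] [527 107  23  26 126] [ 0.7185 -0.5216]
top brown [333.5 145.5] [326 138  16  16 210] [0.6525 0.0053]
top brown [294.6 150.5] [287 143  17  16 212] [0.6391 0.1048]
top brown [255.8 155.6] [248 148  17  16 214] [0.6255 0.2036]
top brown [303.  188.8] [292 179  18  18  77] [0.5409 0.0828]
top brown [618.1 238. ] [ 587  182   53  116 3711] [ 0.4174 -0.7234]
top brown [435.6 211.8] [ 410  186   52   50 1696] [ 0.4833 -0.2547]
top brown [424.1 285. ] [ 405  266   40   39 1176] [ 0.2988 -0.2231]
scene brown [243.5  25.1] [240   8   8  35  99] [-1.1956  0.467 ]
scene brown [155.2  43.1] [148  19  15  50 161] [-1.0592 -0.
[... 1999 characters left out ...]
5  56 429] [-0.3563  0.8166]
scene teak [411.1 174.4] [404 171  15   8  90] [0.4355 0.3937]
scene teak [381.8 189.1] [374 185  16   9 110] [0.4529 0.2616]
scene teak [199.7 208.9] [180 196  40  29 846] [ 0.2574 -0.2476]
scene teak [349.4 205.5] [341 201  18  10 131] [0.4706 0.1304]
scene teak [417.8 241.2] [410 222  14  38 194] [0.69   0.1954]
scene teak [208.1 270.4] [ 179  244   62   54 2308] [ 0.5089 -0.2992]
scene teak [259.9 327.8] [232 318  56  22 809] [ 0.7215 -0.2559]
scene teak [ 82.  377.4] [   5  354  137   46 3470] [ 0.6522 -0.5807]
(257, 157) [ 11 184  47]
(295, 152) [ 10 198  45]
(334, 147) [  8 176  45]
(301, 188) [  1 207 106]
(436, 195) [ 13 160  99]
(253, 232) [109 197  93]
```

```bash
cat >> h.py <<'E'
P={'p0':(.6258,.2032,.116),'p1':(.6392,.1042,.116),'p2':(.6525,.005,.116),'pump':(.5502,.0918,.138)}
def go(x,y,z,yaw=0.134):
    s=sensors.observe();M=R.from_rotvec(s["eef_rot"]).as_matrix()
    d=M.T@(np.array([x,y,z])-s["ee_pos"]); cur=np.arctan2(M[1,0],M[0,0])
    turn=-(yaw-cur)  # tool z is down
    print("delta mm",(d*1000).round(1),"turn",round(turn,3),"| tcp",s["ee_pos"].round(4),"tilt",M[:,2].round(3))
E
python3 - <<'E'
from h import *
go(.6525,.005,.30)
t=frame("top")
# board corners
hsv=cv2.cvtColor(t["img"],cv2.COLOR_BGR2HSV);m=cv2.inRange(hsv,(5,80,50),(20,230,220));m=cv2.morphologyEx(m,cv2.MORPH_CLOSE,np.ones((5,5)))
c=[c for c in cv2.findContours(m,0,2)[0] if cv2.pointPolygonTest(c,(435,210),False)>0][0]
r=cv2.minAreaRect(c);print(r,onplane(t,r[0],.02)); [print(onplane(t,q,.02)) for q in cv2.boxPoints(r)]
E
```

```text
delta mm [ 590.9 -298.1  -68.8] turn 0.312 | tcp [ 0.2479 -0.5187  0.2311] tilt [-0.  0. -1.]
((435.1121826171875, 210.2371063232422), (47.08185577392578, 45.24863052368164), 8.365885734558105) [ 0.49568332 -0.29302289  0.02      ]
[ 0.44094698 -0.21553297  0.02      ]
[ 0.57027629 -0.23595879  0.02      ]
[ 0.55084682 -0.37115682  0.02      ]
[ 0.42152819 -0.34978361  0.02      ]
```

```bash
python3 -m creep '[0,0,-0.069,0,1, 0.12,-0.06,-0.069,0.1,1, 0.591,-0.298,-0.069,0.312,1, 0.591,-0.298,-0.069,0.312,1, 0.591,-0.298,-0.069,0.312,1, 0.591,-0.298,-0.069,0.312,1, 0.591,-0.298,-0.069,0.312,1, 0.591,-0.298,-0.069,0.312,1, 0.591,-0.298,-0.069,0.312,1, 0.591,-0.298,-0.069,0.312,1, 0.591,-0.298,-0.069,0.312,1, 0.591,-0.298,-0.069,0.312,1]' 40; python3 -c "
from h import *
go(.6525,.005,.30)"
```

```text
time: 1.8
ee_pos: [0.6537, 0.008, 0.2998]
eef_rot: [-3.133, -0.214, 0.001]
contact_force: [-0.2, 0.2, 1.0]
opening: 0.0856
grip_force: 0.0
delta mm [-1.6  2.8 -0.2] turn 0.002 | tcp [0.6537 0.008  0.2998] tilt [-0.     0.001 -1.   ]
```

```bash
python3 -m creep '[0,0,0,0,1, 0,0,0,0,1]'; python3 - <<'E'
from h import *
f=frame("wrist");cv2.imwrite("pics/w1.png",f["img"])
for c in ('brown','red'):
  for b,st in blobs(f,c,200): print(c,b,st,onplane(f,b,.186 if c=='brown' else .138).round(4))
go(.6525,.005,.146)
E
```

```text
time: 2.05
ee_pos: [0.6524, 0.0042, 0.3002]
eef_rot: [3.134, 0.209, -0.001]
contact_force: [-0.7, -0.5, 0.3]
opening: 0.0857
grip_force: 0.0
brown [531.7 104.8] [507  89 110  32 500] [ 0.7497 -0.152   0.186 ]
brown [181.7  99.1] [169  92  31  37 244] [0.7164 0.1192 0.186 ]
brown [225.1 173.9] [192 156  49  53 441] [0.6619 0.0822 0.186 ]
brown [118.8 181.4] [ 83 158  52  61 795] [0.6439 0.1712 0.186 ]
brown [ 82.4 196.3] [  59  173   48   48 1786] [0.6265 0.2041 0.186 ]
brown [196.5 196.1] [ 172  172   50   49 1944] [0.6399 0.1052 0.186 ]
brown [316.1 195.9] [ 291  172   51   49 1989] [0.6533 0.0062 0.186 ]
brown [511.6 249.5] [474 239  78  23 239] [ 0.6274 -0.173   0.186 ]
brown [478.7 290.2] [455 258  68  64 268] [ 0.5836 -0.1548  0.186 ]
red [228.6 262.4] [207 247  36  36 642] [0.5555 0.0866 0.138 ]
delta mm [  0.3  -1.2 154.5] turn -0.001 | tcp [0.6524 0.0039 0.3005] tilt [-0. -0. -1.]
```

View pics/w1.png

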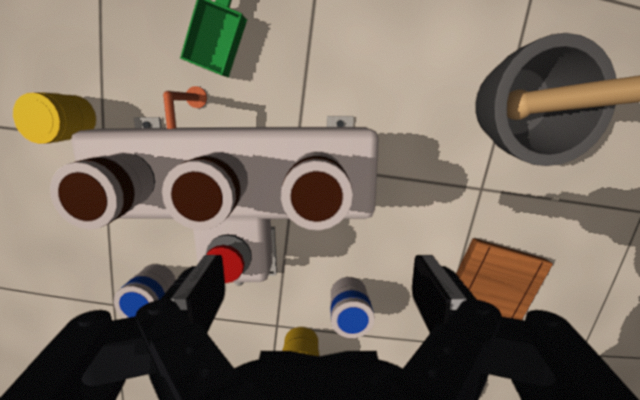

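The wrist view confirms the map to about 1 mm, with the three brown discs at (316,196), (196,196) and (82,196). Now I descend on port2's cartridge.

```bash
python3 -m creep '[0.0005,-0.0015,0.05,0,1, 0.0005,-0.0015,0.1,0,1, 0.0005,-0.0015,0.14,0,1, 0.0005,-0.0015,0.156,0,1, 0.0005,-0.0015,0.156,0,1, 0.0005,-0.0015,0.156,0,1, 0.0005,-0.0015,0.156,0,0.6, 0.0005,-0.0015,0.156,0,0.5, 0.0005,-0.0015,0.156,0,0.5, 0.0005,-0.0015,0.156,0,0.5, 0.0005,-0.0015,0.156,0,0.5, 0.0005,-0.0015,0.156,0,0.5]' 22; python3 -c "
from h import *
f=frame('wrist');cv2.imwrite('pics/w2.png',f['img']);print(sensors.observe()['grip_force'])"
```

```text
time: 3.6
ee_pos: [0.6533, 0.0064, 0.1454]
eef_rot: [3.135, 0.21, 0.002]
contact_force: [-1.8, -0.0, 8.0]
opening: 0.0595
grip_force: 22.5
22.482745349407196
```

View pics/w2.png

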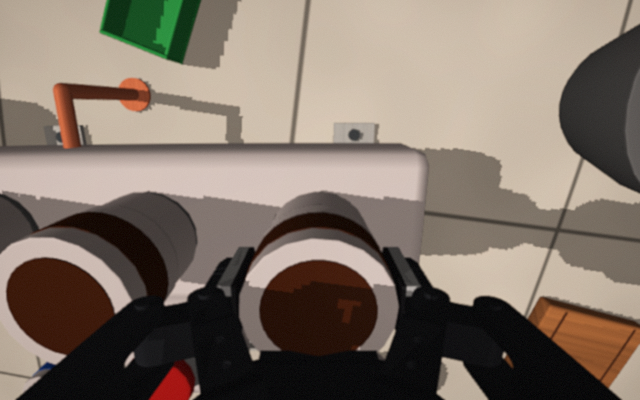

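The cartridge sits between the pads, disc at (318,310), held at 22 N a pad. I lift it straight up.

```bash
python3 -m creep '[0,0,-0.015,0,0.5, 0,0,-0.03,0,0.5, 0,0,-0.06,0,0.5, 0,0,-0.11,0,0.5, 0,0,-0.155,0,0.5, 0,0,-0.155,0,0.5, 0,0,-0.155,0,0.5]'; python3 -c "
from h import *
go(.496,-.293,.30);go(.496,-.293,.0525);f=frame('scene');cv2.imwrite('pics/s1.png',f['img'][100:300,150:550])"
```

```text
time: 4.53
ee_pos: [0.6526, 0.0065, 0.299]
eef_rot: [-3.134, -0.21, 0.001]
contact_force: [-0.9, 0.4, -3.4]
opening: 0.0594
grip_force: 25.4
delta mm [-195.2  275.9   -0.9] turn -0.0 | tcp [0.6526 0.0065 0.299 ] tilt [-0.001  0.    -1.   ]
delta mm [-195.   276.   246.6] turn -0.0 | tcp [0.6526 0.0065 0.299 ] tilt [-0.001  0.    -1.   ]
```

```bash
python3 -m creep '[-0.03,0.042,0,0,0.5, -0.06,0.085,0,0,0.5, -0.09,0.127,0,0,0.5, -0.12,0.17,0,0,0.5, -0.15,0.212,0,0,0.5, -0.18,0.255,0,0,0.5, -0.195,0.276,0,0,0.5, -0.195,0.276,0,0,0.5, -0.195,0.276,0,0,0.5, -0.195,0.276,0,0,0.5]'; python3 -m creep '[0,0,0.05,0,0.5, 0,0,0.1,0,0.5, 0,0,0.15,0,0.5, 0,0,0.2,0,0.5, 0,0,0.22,0,0.5, 0,0,0.22,0,0.5,0,0,0.22,0,0.5,0,0,0.22,0,0.5]';python3 -c "
from h import *
go(.496,-.293,.0505)"
```

```text
time: 5.82
ee_pos: [0.497, -0.2921, 0.299]
eef_rot: [-3.134, -0.212, 0.0]
contact_force: [0.4, -0.4, -3.0]
opening: 0.0596
grip_force: 25.4
time: 6.82
ee_pos: [0.497, -0.2932, 0.0804]
eef_rot: [3.134, 0.21, 0.002]
contact_force: [-0.2, -0.8, -2.7]
opening: 0.0595
grip_force: 25.3
delta mm [-1.1 -0.4 29.9] turn -0.0 | tcp [ 0.497  -0.2932  0.0804] tilt [ 0.001 -0.001 -1.   ]
```

```bash
python3 -m creep '[-0.001,0,0.012,0,0.5, -0.001,0,0.022,0,0.5, -0.001,0,0.027,0,0.5, -0.001,0,0.029,0,0.5, -0.001,0,0.031,0,0.5, -0.001,0,0.031,0,0.5, -0.001,0,0.031,0,0.5]';  python3 -m creep '[0,0,0,0,0.75, 0,0,0,0,1, 0,0,0,0,1, 0,0,0,0,1, 0,0,-0.03,0,1, 0,0,-0.08,0,1, 0,0,-0.14,0,1, 0,0,-0.2,0,1, 0,0,-0.25,0,1, 0,0,-0.25,0,1]'; python3 - <<'E'
from h import *
go(.6395,.1046,.30)
for n in ('top','wrist'):
  f=frame(n)
  for b,st in blobs(f,'brown',100): print(n,b,st,onplane(f,b,.09).round(4))
E
```

```text
time: 7.7
ee_pos: [0.4955, -0.2932, 0.0493]
eef_rot: [3.134, 0.21, 0.0]
contact_force: [-5.8, 2.3, 17.5]
opening: 0.0597
grip_force: 27.1
time: 8.95
ee_pos: [0.4963, -0.2938, 0.3016]
eef_rot: [3.132, 0.21, 0.007]
contact_force: [-0.5, 0.2, -0.9]
opening: 0.0856
grip_force: 0.0
delta mm [ 195.  -375.7    1.3] turn -0.0 | tcp [ 0.4963 -0.2938  0.3016] tilt [ 0.005 -0.003 -1.   ]
top [23.4 98.5] [   0    0   54  207 9622] [0.7981 0.8601 0.09  ]
top [594.6  91.3] [  503     0   137   168 11359] [ 0.8285 -0.7328  0.09  ]
top [426.4 111.6] [407  97  48  29 224] [ 0.7668 -0.256   0.09  ]
top [536.8 121.6] [527 107  23  25 120] [ 0.7406 -0.5654  0.09  ]
top [294.7 150.5] [287 143  16  16 210] [0.6557 0.1093 0.09  ]
top [255.7 155.5] [248 148  17  16 211] [0.6413 0.2163 0.09  ]
top [615.9 252.1] [ 587  182   53  152 5007] [ 0.3782 -0.7748  0.09  ]
top [422.5 207.3] [413 187  26  42 276] [ 0.5001 -0.2417  0.09  ]
top [440.1 210.9] [434 203  16  15 126] [ 0.4904 -0.2901  0.09  ]
top [452.6 220.7] [444 207  15  28 181] [ 0.4636 -0.3241  0.09  ]
top [420.1 280.1] [405 266  37  36 611] [ 0.3023 -0.2329  0.09  ]
wrist [534.2  29.6] [518   0  54  73 792] [ 0.6759 -0.4924  0.09  ]
wrist [562.   20.5] [537   0  61  39 566] [ 0.6897 -0.5196  0.09  ]
wrist [611.8   3.4] [600   0  26  10 180] [ 0.7162 -0.5695  0.09  ]
wrist [613.4  60.3] [ 570   36   70   42 1692] [ 0.6628 -0.5898  0.09  ]
wrist [286.7 150. ] [274 107  26  90 186] [ 0.5179 -0.2557  0.09  ]
wrist [351.  165.7] [ 298  129   79   86 1418] [ 0.5102 -0.3281  0.09  ]
wrist [615.5 285.9] [ 567  143   73  250 9034] [ 0.4018 -0.701   0.09  ]
wrist [317.7 174.6] [ 299  156   38   38 1129] [ 0.4953 -0.2929  0.09  ]
wrist [279.3 277.6] [253 271  51  26 176] [ 0.3611 -0.2633  0.09  ]
wrist [255.2 309. ] [ 233  278   51   59 1857] [ 0.3117 -0.2371  0.09  ]
```

```bash
python3 -m creep '[0.03,-0.055,0,0,1, 0.06,-0.11,0,0,1, 0.09,-0.165,0,0,1, 0.12,-0.22,0,0,1, 0.15,-0.28,0,0,1, 0.18,-0.34,0,0,1, 0.195,-0.376,0,0,1, 0.195,-0.376,0,0,1, 0.195,-0.376,0,0,1, 0.195,-0.376,0,0,1]';python3 - <<'E'
from h import *
f=frame('wrist')
for b,st in blobs(f,'brown',1000): print(b,st,onplane(f,b,.186).round(4))
go(.6395,.1046,.1455)
E
```

```text
time: 10.3
ee_pos: [0.6386, 0.1042, 0.2981]
eef_rot: [3.134, 0.208, -0.001]
contact_force: [0.3, -0.6, 0.0]
opening: 0.0854
grip_force: 0.0
[317.5 196.1] [ 292  171   52   51 2056] [0.64   0.1051 0.186 ]
[196.8 196.3] [ 171  172   52   50 2005] [0.6267 0.2042 0.186 ]
delta mm [  0.9  -0.2 152.8] turn -0.002 | tcp [0.6386 0.1043 0.2983] tilt [-0. -0. -1.]
```

```bash
python3 -m creep '[0.001,-0.0005,0.05,0,1, 0.001,-0.0005,0.1,0,1, 0.001,-0.0005,0.14,0,1, 0.001,-0.0005,0.153,0,1, 0.001,-0.0005,0.153,0,1, 0.001,-0.0005,0.153,0,1, 0.001,-0.0005,0.153,0,0.6, 0.001,-0.0005,0.153,0,0.5, 0.001,-0.0005,0.153,0,0.5, 0.001,-0.0005,0.153,0,0.5, 0.001,-0.0005,0.153,0,0.5]' 22; python3 -m creep '[0,0,-0.015,0,0.5, 0,0,-0.03,0,0.5, 0,0,-0.06,0,0.5, 0,0,-0.11,0,0.5, 0,0,-0.155,0,0.5, 0,0,-0.155,0,0.5, 0,0,-0.155,0,0.5]'; python3 -c "
from h import *
go(.4957,-.293,.30)"
```

```text
time: 11.72
ee_pos: [0.6399, 0.106, 0.1463]
eef_rot: [-3.134, -0.21, -0.002]
contact_force: [-1.1, -0.6, 6.7]
opening: 0.0596
grip_force: 22.4
time: 12.6
ee_pos: [0.6392, 0.1061, 0.3]
eef_rot: [-3.134, -0.21, 0.001]
contact_force: [-0.9, 0.6, -3.5]
opening: 0.0597
grip_force: 25.3
delta mm [-1.955e+02  3.764e+02  1.000e-01] turn -0.0 | tcp [0.6392 0.1061 0.3   ] tilt [-0.001  0.    -1.   ]
```

```bash
python3 -m creep '[-0.03,0.055,0,0,0.5, -0.06,0.11,0,0,0.5, -0.09,0.165,0,0,0.5, -0.12,0.22,0,0,0.5, -0.15,0.28,0,0,0.5, -0.18,0.34,0,0,0.5, -0.1955,0.376,0,0,0.5, -0.1955,0.376,0.05,0,0.5, -0.1955,0.376,0.1,0,0.5, -0.1955,0.376,0.15,0,0.5, -0.1955,0.376,0.15,0,0.5, -0.1955,0.376,0.15,0,0.5]'; python3 -m creep '[0,0,0,0,0.5,0,0,0,0,0.5]'; python3 -c "
from h import *
go(.4957,-.293,.120)
f=frame('wrist');cv2.imwrite('pics/w3.png',f['img'])"
```

```text
time: 14.1
ee_pos: [0.4964, -0.2929, 0.1518]
eef_rot: [3.134, 0.21, 0.002]
contact_force: [0.4, -0.1, -2.1]
opening: 0.0595
grip_force: 26.2
time: 14.35
ee_pos: [0.4963, -0.2928, 0.1514]
eef_rot: [3.134, 0.21, 0.002]
contact_force: [0.5, -1.0, -2.0]
opening: 0.0593
grip_force: 26.2
delta mm [-0.7  0.1 31.4] turn -0.0 | tcp [ 0.4963 -0.2928  0.1514] tilt [ 0.001 -0.001 -1.   ]
```

```bash
python3 -m creep '[-0.0005,0,0.012,0,0.5, -0.0005,0,0.022,0,0.5, -0.0005,0,0.027,0,0.5, -0.0005,0,0.03,0,0.5, -0.0005,0,0.0315,0,0.5, -0.0005,0,0.0315,0,0.5, -0.0005,0,0.0315,0,0.5]';  python3 -m creep '[0,0,0,0,0.75, 0,0,0,0,1, 0,0,0,0,1, 0,0,0,0,1, 0,0,-0.03,0,1, 0,0,-0.08,0,1, 0,0,-0.14,0,1, 0,0,-0.18,0,1, 0,0,-0.18,0,1, 0,0,-0.18,0,1]'; python3 - <<'E'
from h import *
go(.626,.2035,.30)
f=frame('wrist')
for b,st in blobs(f,'brown',700): print(b,st,onplane(f,b,.16).round(4))
s=frame('scene');cv2.imwrite('pics/s2.png',s['img'][100:300,120:520])
E
```

```text
time: 15.28
ee_pos: [0.4958, -0.2929, 0.1201]
eef_rot: [3.134, 0.21, 0.002]
contact_force: [-4.9, 2.8, 23.0]
opening: 0.0597
grip_force: 28.8
time: 16.52
ee_pos: [0.4953, -0.2926, 0.2981]
eef_rot: [-3.134, -0.21, 0.001]
contact_force: [-0.4, -0.4, -1.5]
opening: 0.0855
grip_force: 0.0
delta mm [ 195.8 -474.2   -1.8] turn -0.0 | tcp [ 0.4953 -0.2926  0.2981] tilt [-0.001  0.001 -1.   ]
[536.9  28.9] [520   0  59  75 789] [ 0.6538 -0.4508  0.16  ]
[614.3  59.8] [ 572   34   68   43 1544] [ 0.643  -0.5267  0.16  ]
[349.2 160.6] [ 292  128   91   68 1424] [ 0.5252 -0.3157  0.16  ]
[615.8 287.7] [ 568  146   72  245 8635] [ 0.4326 -0.6164  0.16  ]
[318.5 189.7] [ 295  167   48   46 1722] [ 0.4955 -0.2926  0.16  ]
[255.8 308.6] [ 234  278   51   59 1822] [ 0.363 -0.246  0.16 ]
```

View pics/s2.png

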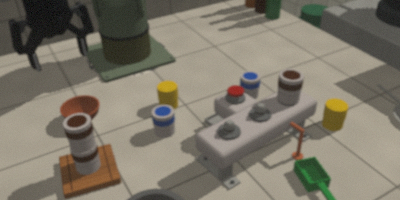

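The crop shows a straight stack of two on the board at (80,145). Ports 1 and 2 are empty, and one spent cartridge remains on port0 at (290,85). That one is next.

```bash
python3 -m creep '[0.03,-0.055,0,0,1, 0.055,-0.11,0,0,1, 0.08,-0.165,0,0,1, 0.105,-0.22,0,0,1, 0.13,-0.275,0,0,1, 0.15,-0.33,0,0,1, 0.17,-0.385,0,0,1, 0.19,-0.44,0,0,1, 0.196,-0.474,0,0,1, 0.196,-0.474,0,0,1, 0.196,-0.474,0,0,1, 0.196,-0.474,0,0,1]';python3 - <<'E'
from h import *
f=frame('wrist')
for b,st in blobs(f,'brown',1000): print(b,st,onplane(f,b,.186).round(4))
go(.626,.2035,.1455)
E
```

```text
time: 18.12
ee_pos: [0.6266, 0.202, 0.2988]
eef_rot: [3.134, 0.208, -0.0]
contact_force: [1.0, -0.6, 0.6]
opening: 0.0855
grip_force: 0.0
[315.6 197.3] [ 290  173   52   50 2058] [0.6267 0.2043 0.186 ]
delta mm [ -0.4  -1.5 153.4] turn -0.002 | tcp [0.6266 0.2021 0.2989] tilt [-0. -0. -1.]
```

```bash
python3 -m creep '[0,-0.0015,0.05,0,1, 0,-0.0015,0.1,0,1, 0,-0.0015,0.14,0,1, 0,-0.0015,0.1535,0,1, 0,-0.0015,0.1535,0,1, 0,-0.0015,0.1535,0,1, 0,-0.0015,0.1535,0,0.6, 0,-0.0015,0.1535,0,0.5, 0,-0.0015,0.1535,0,0.5, 0,-0.0015,0.1535,0,0.5, 0,-0.0015,0.1535,0,0.5]' 22; python3 -m creep '[0,0,-0.015,0,0.5, 0,0,-0.03,0,0.5, 0,0,-0.06,0,0.5, 0,0,-0.11,0,0.5, 0,0,-0.155,0,0.5, 0,0,-0.155,0,0.5, 0,0,-0.155,0,0.5]'; python3 -c "
from h import *
go(.4957,-.2928,.30)"
```

```text
time: 19.55
ee_pos: [0.6266, 0.2048, 0.1463]
eef_rot: [-3.134, -0.21, -0.002]
contact_force: [-1.7, -0.8, 8.0]
opening: 0.0592
grip_force: 22.4
time: 20.42
ee_pos: [0.626, 0.2046, 0.3]
eef_rot: [3.134, 0.21, -0.001]
contact_force: [-0.4, 0.6, -3.2]
opening: 0.0599
grip_force: 25.2
delta mm [-1.955e+02  4.756e+02  2.000e-01] turn -0.0 | tcp [0.626  0.2046 0.3   ] tilt [-0.001 -0.    -1.   ]
```

```bash
python3 -m creep '[-0.02,0.05,0,0,0.5, -0.045,0.11,0,0,0.5, -0.07,0.165,0,0,0.5, -0.09,0.22,0,0,0.5, -0.115,0.275,0,0,0.5, -0.135,0.33,0,0,0.5, -0.16,0.385,0,0,0.5, -0.18,0.44,0,0,0.5, -0.1955,0.4755,0,0,0.5, -0.1955,0.4755,0,0,0.5, -0.1955,0.4755,0.05,0,0.5, -0.1955,0.4755,0.08,0,0.5]'; python3 -m creep '[0,0,0,0,0.5,0,0,0,0,0.5,0,0,0,0,0.5]'; python3 -c "
from h import *
go(.4957,-.2928,.190)"
```

```text
time: 21.92
ee_pos: [0.4955, -0.2912, 0.2179]
eef_rot: [-3.132, -0.211, 0.003]
contact_force: [1.2, 0.1, -1.8]
opening: 0.0595
grip_force: 25.1
time: 22.3
ee_pos: [0.4964, -0.2927, 0.2214]
eef_rot: [3.134, 0.21, 0.002]
contact_force: [-0.7, 0.6, -2.3]
opening: 0.0593
grip_force: 25.1
delta mm [-0.8  0.  31.4] turn -0.0 | tcp [ 0.4964 -0.2927  0.2214] tilt [ 0.001 -0.001 -1.   ]
```

```bash
python3 -m creep '[-0.0005,0,0.012,0,0.5, -0.0005,0,0.022,0,0.5, -0.0005,0,0.027,0,0.5, -0.0005,0,0.03,0,0.5, -0.0005,0,0.031,0,0.5, -0.0005,0,0.031,0,0.5, -0.0005,0,0.031,0,0.5]';  python3 -m creep '[0,0,0,0,0.75, 0,0,0,0,1, 0,0,0,0,1, 0,0,0,0,1, 0,0,-0.03,0,1, 0,0,-0.07,0,1, 0,0,-0.12,0,1, 0,0,-0.12,0,1, 0,0,-0.12,0,1]'; python3 - <<'E'
from h import *
f=frame('wrist')
for b,st in blobs(f,'brown',1000): print(b,st,onplane(f,b,.23).round(4))
t=frame('top');s=frame('scene')
for n,f in (('t',t),('s',s)):
  for b,st in blobs(f,'blue'): print(n,b,onplane(f,b,.07).round(4))
  for b,st in blobs(f,'brown',60):
    if st[4]<400: print(n,b,onplane(f,b,.23).round(4))
go(.4525,-.0707,.30)
E
```

```text
time: 23.18
ee_pos: [0.4958, -0.2928, 0.1903]
eef_rot: [3.134, 0.21, 0.002]
contact_force: [-2.9, 2.4, 13.1]
opening: 0.0592
grip_force: 26.7
time: 24.3
ee_pos: [0.4953, -0.2926, 0.3088]
eef_rot: [-3.134, -0.21, 0.001]
contact_force: [0.2, -0.5, -1.0]
opening: 0.0854
grip_force: 0.0
[608.8  60.7] [ 564   36   76   42 1564] [ 0.6259 -0.4715  0.23  ]
[342.8 161.7] [ 286  128   90   68 1626] [ 0.5329 -0.3045  0.23  ]
[614.3 280.8] [ 564  141   76  249 9816] [ 0.4673 -0.5417  0.23  ]
[318.2 210.1] [ 289  182   59   57 2638] [ 0.4957 -0.2923  0.23  ]
[256.5 303.9] [ 236  274   46   58 1695] [ 0.4108 -0.254   0.23  ]
t [359.6 224.9] [ 0.452  -0.0706  0.07  ]
t [251.1 231.5] [0.4331 0.2289 0.07  ]
t [426.1 111.9] [ 0.7302 -0.224   0.23  ]
t [536.8 121.4] [ 0.7081 -0.5019  0.23  ]
s [369.9 175.5] [0.4329 0.2276 0.07  ]
s [282.5 210.7] [ 0.4517 -0.071   0.07  ]
s [24.4  2. ] [-2.7862 -0.7117  0.23  ]
s [59.6 59. ] [-0.8268 -0.5081  0.23  ]
s [489.6  62.8] [0.2109 0.9592 0.23  ]
s [189.5 194.8] [ 0.4939 -0.2937  0.23  ]
s [200.2 206.4] [ 0.5461 -0.2859  0.23  ]
s [200.  233.9] [ 0.6294 -0.3102  0.23  ]
s [211.8 288.6] [ 0.7679 -0.3313  0.23  ]
s [271.3 335.5] [ 0.8927 -0.2862  0.23  ]
delta mm [ -12.8 -225.6    8.7] turn -0.0 | tcp [ 0.4952 -0.2926  0.3084] tilt [-0.001  0.001 -1.   ]
```

```bash
python3 -m creep '[0,-0.05,0,0,1, -0.005,-0.11,0.005,0,1, -0.01,-0.165,0.01,0,1, -0.013,-0.2255,0.03,0,1, -0.013,-0.2255,0.06,0,1, -0.013,-0.2255,0.06,0,1, -0.013,-0.2255,0.06,0,1, -0.013,-0.2255,0.06,0,1]'; python3 - <<'E'
from h import *
f=frame('wrist')
for b,st in blobs(f,'blue',200): print(b,st,onplane(f,b,.07).round(4))
go(.4525,-.0707,.03)
E
```

```text
time: 25.45
ee_pos: [0.4528, -0.0716, 0.25]
eef_rot: [3.135, 0.208, 0.002]
contact_force: [-0.5, -0.6, -0.4]
opening: 0.085
grip_force: 0.0
[ 33.1 161.4] [  15  142   38   40 1153] [0.4337 0.2298 0.07  ]
[316.6 179.7] [ 296  160   42   40 1319] [ 0.4528 -0.0698  0.07  ]
delta mm [ -0.4  -0.8 219.9] turn -0.001 | tcp [ 0.4528 -0.0715  0.2499] tilt [ 0.001 -0.    -1.   ]
```

```bash
python3 -m creep '[-0.0005,-0.001,0.05,0,1, -0.0005,-0.001,0.1,0,1, -0.0005,-0.001,0.16,0,1, -0.0005,-0.001,0.2,0,1, -0.0005,-0.001,0.22,0,1, -0.0005,-0.001,0.22,0,1, -0.0005,-0.001,0.22,0,0.6, -0.0005,-0.001,0.22,0,0.5, -0.0005,-0.001,0.22,0,0.5, -0.0005,-0.001,0.22,0,0.5, -0.0005,-0.001,0.22,0,0.5]' 22; python3 -m creep '[0,0,-0.015,0,0.5, 0,0,-0.05,0,0.5, 0,0,-0.11,0,0.5, 0,0,-0.17,0,0.5, 0,0,-0.22,0,0.5, 0,0,-0.22,0,0.5, 0,0,-0.22,0,0.5]'; python3 - <<'E'
from h import *
go(.6528,.0055,.25)
f=frame('wrist');cv2.imwrite('pics/w4.png',f['img'])
for b,st in blobs(f,'blue',200): print(b,st)
E
```

```text
time: 26.88
ee_pos: [0.4525, -0.0702, 0.0305]
eef_rot: [3.134, 0.21, 0.003]
contact_force: [-0.8, -0.3, 8.1]
opening: 0.0594
grip_force: 22.2
time: 27.75
ee_pos: [0.4514, -0.0699, 0.2495]
eef_rot: [-3.134, -0.21, 0.0]
contact_force: [-0.5, -0.0, -2.8]
opening: 0.0596
grip_force: 25.9
delta mm [209.7 -47.9  -0.4] turn -0.0 | tcp [ 0.4514 -0.0699  0.2495] tilt [-0.  0. -1.]
[231.8   7.7] [200   5  65   6 298]
[ 34.1 159.8] [  16  140   37   40 1152]
[ 71.8 166.9] [ 62 152  18  29 226]
[306.1 226.6] [ 247  210  140   59 1277]
[318.1 306.2] [ 260  257  117   99 9092]
```

View pics/w4.png

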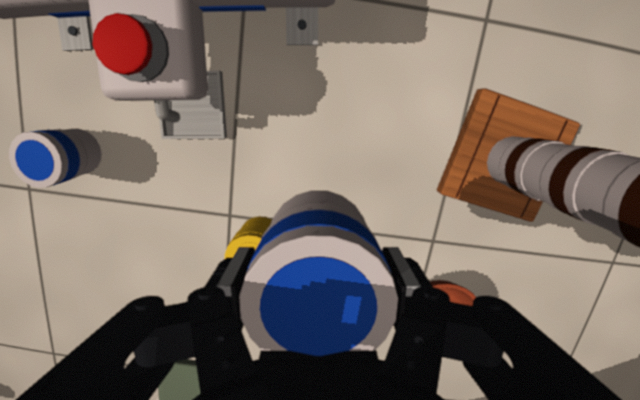

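The new cartridge is held centred, disc at (318,306), and the three-high stack at (560,180) is straight. Next it goes to port2.

```bash
python3 -m creep '[0.05,-0.012,0,0,0.5, 0.1,-0.024,0,0,0.5, 0.15,-0.036,0,0,0.5, 0.19,-0.044,0,0,0.5, 0.21,-0.048,0,0,0.5, 0.21,-0.048,0.03,0,0.5, 0.21,-0.048,0.06,0,0.5, 0.21,-0.048,0.07,0,0.5, 0.21,-0.048,0.07,0,0.5, 0.21,-0.048,0.07,0,0.5]'; python3 - <<'E'
from h import *
go(.653,.0055,.1465)
E
```

```text
time: 29.05
ee_pos: [0.654, 0.0055, 0.1803]
eef_rot: [-3.135, -0.21, -0.002]
contact_force: [-1.0, 1.3, -2.8]
opening: 0.0596
grip_force: 25.6
delta mm [-1.  -0.1 33.8] turn -0.0 | tcp [0.654  0.0055 0.1803] tilt [ 0.001  0.    -1.   ]
```

```bash
python3 -m creep '[-0.001,0,0.006,0,0.5, -0.001,0,0.012,0,0.5, -0.001,0,0.016,0,0.5, -0.001,0,0.02,0,0.5, -0.001,0,0.024,0,0.5, -0.001,0,0.028,0,0.5, -0.001,0,0.032,0,0.5, -0.001,0,0.035,0,0.5, -0.001,0,0.035,0,0.5, -0.001,0,0.035,0,0.5]'
```

```text
time: 30.3
ee_pos: [0.6531, 0.0054, 0.1461]
eef_rot: [-3.134, -0.21, -0.003]
contact_force: [-8.7, 0.1, 23.4]
opening: 0.0597
grip_force: 28.2
```

```bash
python3 -m creep '[0,0,0,0,0.75, 0,0,0,0,1, 0,0,0,0,1, 0,0,0,0,1, 0,0,-0.03,0,1, 0,0,-0.07,0,1, 0,0,-0.12,0,1, 0,0,-0.154,0,1, 0,0,-0.154,0,1, 0,0,-0.154,0,1]'; python3 - <<'E'
from h import *
f=frame('wrist')
for b,st in blobs(f,'blue',500): print(b,st,onplane(f,b,.186).round(4),onplane(f,b,.07).round(4))
for n in ('top','scene'):
  f=frame(n)
  for b,st in blobs(f,'blue'): print(n,b,st,onplane(f,b,.07).round(4),onplane(f,b,.186).round(4))
go(.433,.2285,.30)
E
```

```text
time: 31.55
ee_pos: [0.6524, 0.0054, 0.2975]
eef_rot: [-3.134, -0.21, 0.002]
contact_force: [-0.7, -0.4, -1.0]
opening: 0.0859
grip_force: 0.0
[316.6 195.9] [ 291  171   52   51 2065] [0.654  0.0072 0.186 ] [0.6217 0.0034 0.07  ]
top [251.1 231.5] [245 225  14  14 154] [0.4331 0.2289 0.07  ] [0.4323 0.213  0.186 ]
scene [370.  175.5] [364 173  13   6  64] [0.4331 0.2279 0.07  ] [0.5772 0.1145 0.186 ]
scene [350.  205.5] [342 201  18  10 148] [0.5262 0.0938 0.07  ] [0.653  0.0054 0.186 ]
scene [349.9 219.6] [339 216  23   7  74] [0.576  0.0602 0.07  ] [ 0.6935 -0.0219  0.186 ]
delta mm [-187.7 -250.4   -2.3] turn -0.0 | tcp [0.6524 0.0054 0.2974] tilt [-0.002  0.    -1.   ]
```

```bash
python3 -m creep '[-0.03,-0.04,0,0,1, -0.06,-0.08,0,0,1, -0.09,-0.12,0,0,1, -0.12,-0.16,0,0,1, -0.15,-0.2,0,0,1, -0.188,-0.25,0,0,1, -0.188,-0.25,0.03,0,1, -0.188,-0.25,0.048,0,1, -0.188,-0.25,0.048,0,1, -0.188,-0.25,0.048,0,1]'; python3 - <<'E'
from h import *
f=frame('wrist')
for b,st in blobs(f,'blue',200): print(b,st,onplane(f,b,.07).round(4))
go(.433,.2285,.03)
E
```

```text
time: 32.95
ee_pos: [0.4332, 0.2281, 0.2508]
eef_rot: [-3.134, -0.21, -0.001]
contact_force: [0.3, 0.1, -0.5]
opening: 0.0855
grip_force: 0.0
[316.8 178.8] [ 296  159   42   41 1318] [0.4339 0.2298 0.07  ]
delta mm [ -0.4  -0.3 220.9] turn -0.001 | tcp [0.4333 0.2281 0.2509] tilt [ 0.001  0.001 -1.   ]
```

```bash
python3 -m creep '[0,-0.0005,0.05,0,1, 0,-0.0005,0.1,0,1, 0,-0.0005,0.16,0,1, 0,-0.0005,0.2,0,1, 0,-0.0005,0.221,0,1, 0,-0.0005,0.221,0,1, 0,-0.0005,0.221,0,0.6, 0,-0.0005,0.221,0,0.5, 0,-0.0005,0.221,0,0.5, 0,-0.0005,0.221,0,0.5, 0,-0.0005,0.221,0,0.5]' 22; python3 -m creep '[0,0,-0.015,0,0.5, 0,0,-0.05,0,0.5, 0,0,-0.11,0,0.5, 0,0,-0.17,0,0.5, 0,0,-0.22,0,0.5, 0,0,-0.22,0,0.5, 0,0,-0.22,0,0.5]'; python3 - <<'E'
from h import *
go(.626,.204,.25)
f=frame('wrist')
for b,st in blobs(f,'blue',1000): print(b,st)
E
```

```text
time: 34.38
ee_pos: [0.4335, 0.229, 0.0306]
eef_rot: [-3.134, -0.21, -0.003]
contact_force: [0.0, -0.8, 7.2]
opening: 0.0593
grip_force: 22.3
time: 35.25
ee_pos: [0.4325, 0.2284, 0.2496]
eef_rot: [-3.134, -0.21, 0.0]
contact_force: [0.3, 0.5, -1.7]
opening: 0.0595
grip_force: 25.5
delta mm [188.6  50.   -0.4] turn -0.0 | tcp [0.4325 0.2284 0.2496] tilt [-0.  0. -1.]
[301.5 226.7] [ 249  210  137   54 1096]
[318.1 305.9] [ 260  257  117   99 9103]
```

Same hold as before; this one goes to port0.

```bash
python3 -m creep '[0.05,0.012,0,0,0.5, 0.1,0.026,0,0,0.5, 0.15,0.04,0,0,0.5, 0.175,0.046,0,0,0.5, 0.1885,0.05,0,0,0.5, 0.1885,0.05,0.03,0,0.5, 0.1885,0.05,0.06,0,0.5, 0.1885,0.05,0.07,0,0.5, 0.1885,0.05,0.07,0,0.5, 0.1885,0.05,0.07,0,0.5]'; python3 - <<'E'
from h import *
go(.6263,.204,.1465)
E
```

```text
time: 36.55
ee_pos: [0.6267, 0.2043, 0.1803]
eef_rot: [-3.134, -0.21, -0.002]
contact_force: [0.1, 0.1, -2.1]
opening: 0.0593
grip_force: 25.3
delta mm [-0.5  0.2 33.8] turn -0.0 | tcp [0.6267 0.2043 0.1803] tilt [ 0.001  0.    -1.   ]
```

```bash
python3 -m creep '[-0.0005,0,0.006,0,0.5, -0.0005,0,0.012,0,0.5, -0.0005,0,0.016,0,0.5, -0.0005,0,0.02,0,0.5, -0.0005,0,0.024,0,0.5, -0.0005,0,0.028,0,0.5, -0.0005,0,0.032,0,0.5, -0.0005,0,0.035,0,0.5, -0.0005,0,0.035,0,0.5, -0.0005,0,0.035,0,0.5]'
```

```text
time: 37.8
ee_pos: [0.6263, 0.2041, 0.1461]
eef_rot: [-3.134, -0.21, -0.003]
contact_force: [-7.6, -2.5, 23.4]
opening: 0.0596
grip_force: 27.9
```

```bash
python3 -m creep '[0,0,0,0,0.75, 0,0,0,0,1, 0,0,0,0,1, 0,0,0,0,1, 0,0,-0.03,0,1, 0,0,-0.07,0,1, 0,0,-0.12,0,1, 0,0,-0.154,0,0.5, 0,0,-0.154,0,0, 0,0,-0.154,0,0, 0,0,-0.154,0,0]'; python3 - <<'E'
from h import *
f=frame('wrist')
for b,st in blobs(f,'blue',500): print(b,st,onplane(f,b,.186).round(4),onplane(f,b,.07).round(4))
for n in ('scene',):
  f=frame(n)
  for b,st in blobs(f,'blue'): print(n,b,st,onplane(f,b,.07).round(4),onplane(f,b,.186).round(4))
go(.5503,.0927,.20)
E
```

```text
time: 39.17
ee_pos: [0.6256, 0.2041, 0.2973]
eef_rot: [3.134, 0.21, -0.002]
contact_force: [0.0, 0.0, -0.7]
opening: 0.0126
grip_force: 0.0
[516.6 179.5] [502 157  49  55 697] [0.6633 0.0443 0.186 ] [ 0.6474 -0.0334  0.07  ]
[318.2 197. ] [ 292  172   53   51 2066] [0.6265 0.2043 0.186 ] [0.5937 0.1999 0.07  ]
[553.8 196.1] [ 530  172   49   49 1848] [0.654  0.0072 0.186 ] [ 0.6339 -0.0874  0.07  ]
scene [410.9 174.4] [403 171  17   8 103] [0.4926 0.3357 0.07  ] [0.6256 0.2022 0.186 ]
scene [350.  205.4] [341 200  19  11 151] [0.5258 0.0941 0.07  ] [0.6527 0.0056 0.186 ]
scene [350.5 219.7] [339 216  23   7  69] [0.5772 0.0613 0.07  ] [ 0.6945 -0.021   0.186 ]
delta mm [-89.5 100.3  97.7] turn -0.0 | tcp [0.6257 0.2041 0.2976] tilt [-0.001 -0.    -1.   ]
```

```bash
python3 -m creep '[-0.04,0.045,0,0,0, -0.08,0.09,0,0,0, -0.09,0.1,0,0,0, -0.09,0.1,0.04,0,0, -0.09,0.1,0.08,0,0, -0.09,0.1,0.12,0,0, -0.09,0.1,0.14,0,0, -0.09,0.1,0.14,0,0, -0.09,0.1,0.14,0,0,-0.09,0.1,0.14,0,0]';python3 - <<'E'
from h import *
go(.5503,.0927,.126)
print(sensors.observe()['opening'])
E
```

```text
time: 40.52
ee_pos: [0.5504, 0.0931, 0.1592]
eef_rot: [-3.134, -0.21, -0.002]
contact_force: [0.1, -0.0, 0.2]
opening: -0.0001
grip_force: 0.0
delta mm [-0.2  0.4 33.2] turn -0.0 | tcp [0.5504 0.0931 0.1592] tilt [ 0.001  0.    -1.   ]
-9.504587902912569e-05
```

```bash
python3 -m creep '[0,0,0.01,0,0, 0,0,0.018,0,0, 0,0,0.024,0,0, 0,0,0.028,0,0, 0,0,0.032,0,0, 0,0,0.034,0,0, 0,0,0.034,0,0, 0,0,0.034,0,0]'
```

```text
time: 41.52
ee_pos: [0.55, 0.093, 0.1257]
eef_rot: [-3.134, -0.21, -0.001]
contact_force: [-10.9, -0.3, 32.2]
opening: 0.0001
grip_force: 16.2
```

The pump bottomed out at 12 mm and 32 N. I let it spring up fully, then press again.

```bash
python3 -m creep '[0,0,-0.01,0,0, 0,0,-0.024,0,0, 0,0,-0.034,0,0, 0,0,-0.034,0,0, 0,0,-0.034,0,0, 0,0,-0.034,0,0, 0,0,-0.034,0,0]'; python3 -m creep '[0,0,0.01,0,0, 0,0,0.018,0,0, 0,0,0.024,0,0, 0,0,0.028,0,0, 0,0,0.032,0,0, 0,0,0.034,0,0, 0,0,0.034,0,0, 0,0,0.034,0,0]'; python3 -m creep '[0,0,-0.01,0,0, 0,0,-0.024,0,0, 0,0,-0.06,0,0, 0,0,-0.12,0,0, 0,0,-0.17,0,0, -0.08,0.1,-0.17,0,0, -0.1,0.1,-0.17,0,0, -0.1,0.1,-0.17,0,0, -0.1,0.1,-0.17,0,0, -0.1,0.1,-0.17,0,0]'; python3 - <<'E'
from h import *
f=frame('scene');cv2.imwrite('pics/s3.png',cv2.resize(f['img'][130:300,150:520],None,fx=2,fy=2))
print(blobs(f,'red'),blobs(f,'blue'))
E
```

```text
time: 42.4
ee_pos: [0.5499, 0.093, 0.1581]
eef_rot: [-3.135, -0.21, 0.001]
contact_force: [-0.8, 0.5, 0.2]
opening: -0.0001
grip_force: 0.0
time: 43.4
ee_pos: [0.55, 0.093, 0.1257]
eef_rot: [-3.134, -0.21, -0.001]
contact_force: [-11.1, -1.5, 32.6]
opening: 0.0003
grip_force: 16.2
time: 44.65
ee_pos: [0.465, -0.0185, 0.2943]
eef_rot: [-3.134, -0.212, -0.001]
contact_force: [0.1, -0.0, 0.5]
opening: -0.0001
grip_force: 0.0
[(array([355.1, 190.4]), array([348, 186,  15,  10, 113], dtype=int32))] [(array([410.8, 174.4]), array([403, 171,  16,   8, 101], dtype=int32)), (array([350.1, 205.5]), array([342, 201,  18,  10, 149], dtype=int32)), (array([349.8, 219.6]), array([338, 215,  24,   9,  71], dtype=int32))]
```

View pics/s3.png

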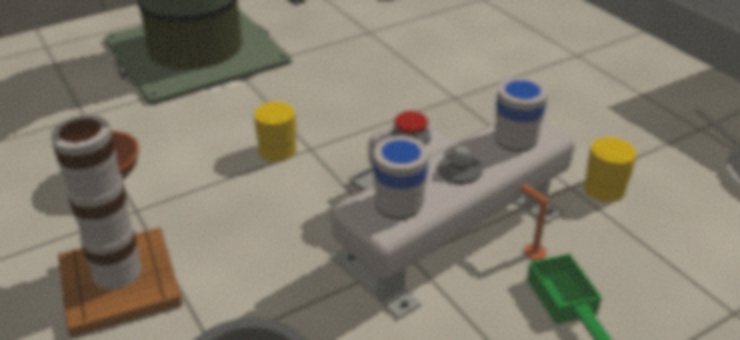

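The picture shows the straight three-high stack on the board at (95,200). Both new cartridges are home, at (400,175) and (520,115). Port1 is empty, and the pump is back up at the pixel position it started from.

```bash
python3 -c "
from rig import ticket
print(ticket.sign_off())"
```

```text
the job is handed in; nothing more can be done
None
```

The job is handed in: three spent cartridges are stacked on the board, both new ones are home on ports 0 and 2 (port 1 empty), and the pump got two full strokes and is back up.

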